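# Put the office stamps back in their caddy

### The arm

A 6-joint arm with a two-finger parallel gripper is mounted at the origin on the work surface. World frame = base frame: x ahead of the robot, y to its left, z up, the work surface at z = 0. Lengths are in m, angles in rad, forces in N, time in s.
With the tool pointing down it reaches from about 0.35 to 0.85 m from the base axis. Payload 8.1 kg.
Tool frame: the origin (TCP) lies at the very end of the fingers, on their centre line; the grasp point (between the pads) lies 19 mm behind it; z points along the fingers, y is the line along which they close (so a half turn about z gives the same grasp; the last joint's range is limited). The gripper opens to 85 mm and grips with 20 to 120 N. Pads are 22 mm wide; open, the fingers measure 114 mm over their backs; the gripper's body (76 mm by 85 mm) begins 54 mm behind the grasp point. The pads swing forward as they close: fully open they stand 13 mm farther back than shut.
Start: joints at [1.131, 0.13, 1.488, -0, 1.523, -0.085], TCP at [0.208, 0.563, 0.231] pointing down, gripper open.
Joint ranges: [-2.96, 2.96], [-0.89, 2.26], [0.02, 2.5], [-1.34, 4.48], [0, 2.73], [-2.66, 2.66]. Speed limits (rad/s): [2.39, 2.39, 2.79, 3.14, 3.14, 3.14].

### API

Orientations are given as a unit quaternion [w, x, y, z].
In Python, from station import robot, kinematics, camera, job gives the robot as it stands. Calls block until the motion is done:
- robot.movep(position, orientation): joint-space move of the TCP to a pose.
- robot.movel(position, speed=0.15, attitude=None, contact_N=None): straight line of the TCP; attitude=None keeps the orientation; speed is the mean speed in m/s. With contact_N (N) it stops when the force on the tool has changed by that much, and returns True; else False.
- robot.goto_joints(angles): joint-space move.
- robot.command_gripper(opening, squeeze=None): finger opening in m; squeeze is the grip in N (None keeps the last); returns when the fingers have stopped.
- robot.pause(seconds).
- kinematics.ik(position, orientation): joint angles nearest the present ones, or None.
- robot.get_state(): the state.
- camera(name): name is "side" or "top" or "wrist"; returns a dict with "image" (480x640x3 uint8, red, green, blue), "z_map" (480x640 float32, m along the optical axis (not along the pixel's ray), 0 where there is no reading), "intrinsics" (3x3 intrinsics, pixels), "k1" (the pictures are not rectified: a ray, as slopes to the right and down, at radius r is drawn at 1 + k1 r^2 times it, then the intrinsics apply), "rvec" (rotation vector, rad) and "tvec" (3), from world to camera coordinates, as OpenCV has them. Camera axes: x right, y down, z forward; pixel columns grow to the right and rows downward; lengths in m; the calibration is good to about 2 mm. A picture is of the moment at which its call begins.
A pose or a line that the arm cannot do raises robot.Unreachable and nothing moves.
- job.sign_off(): hands the job in; it is judged then, once.
The state is a dict: "t": time; "joint_positions": joint angles; "dq": joint speeds; "tau": joint torques, N m; "ee_pos": TCP position; "orientation": TCP orientation; "ft_force": force on the tool from outside, world axes, zero at the start; "wrist_torque": the same for the moment, N m; "grip_width": finger opening in m; "gripper_force": force on a finger pad.
Only numpy, scipy, OpenCV 4.12 (cv2) and the standard library are available. Lean on these libraries where they do the work, as an engineer would, in place of code of your own. Each camera call takes 0.05 s, during which the arm holds its last target. There are 200 camera calls.

### The job

Tidy the desk: put the four wooden rubber stamps back into the stamp caddy, each standing upright and seated on the floor of the recess that is cut to the outline of its own foot (large round, small round, square, long). The hand bell and the domed paperweight look similar but are not stamps: leave them standing where they are.

Things in the scene. Friction and masses are not known exactly. Their poses are not given: they have to be found in the camera images.
- stamp_large_round: Wooden rubber stamp with a large round flat foot of pale wood, 50 mm in diameter, 90 g. Stands on its foot, 20 mm high; above it a turned dark wooden handle, round about z: neck 16 mm thick at 30 mm height, straight grip 24 mm in diameter from 43 to 67 mm height, top at 75 mm. Origin: centre of the underside; z up along the handle.
- stamp_small_round: Wooden rubber stamp with a small round flat foot of pale wood, 30 mm in diameter, 60 g. Stands on its foot, 20 mm high; above it a turned dark wooden handle, round about z: neck 16 mm thick at 30 mm height, straight grip 24 mm in diameter from 43 to 67 mm height, top at 75 mm. Origin: centre of the underside; z up along the handle.
- stamp_square: Wooden rubber stamp with a square flat foot of pale wood, 38 x 38 mm, sides along its x and y, 80 g. Stands on its foot, 20 mm high; above it a turned dark wooden handle, round about z: neck 16 mm thick at 30 mm height, straight grip 24 mm in diameter from 43 to 67 mm height, top at 75 mm. Origin: centre of the underside; z up along the handle.
- stamp_long: Wooden rubber stamp with a long flat foot of pale wood, 62 mm along its x, 24 mm along its y, 80 g. Stands on its foot, 20 mm high; above it a turned dark wooden handle, round about z: neck 16 mm thick at 30 mm height, straight grip 24 mm in diameter from 43 to 67 mm height, top at 75 mm. Origin: centre of the underside; z up along the handle.
- bay_large_round: Fixed light wooden block, 88 x 88 x 18 mm, one of four set two by two (89 mm apart, same yaw, places vary) in the low dark wooden stamp caddy (192 x 192 mm, rim 18 mm over the desk). Origin: centre of the block's underside, 6 mm over the desk; z up. Recess in the middle of its top, 10 mm deep, floor 8 mm above the origin: round, 68 mm in diameter.
- bay_small_round: Fixed light wooden block, 88 x 88 x 18 mm, one of four set two by two (89 mm apart, same yaw, places vary) in the low dark wooden stamp caddy (192 x 192 mm, rim 18 mm over the desk). Origin: centre of the block's underside, 6 mm over the desk; z up. Recess in the middle of its top, 10 mm deep, floor 8 mm above the origin: round, 47 mm in diameter.
- bay_square: Fixed light wooden block, 88 x 88 x 18 mm, one of four set two by two (89 mm apart, same yaw, places vary) in the low dark wooden stamp caddy (192 x 192 mm, rim 18 mm over the desk). Origin: centre of the block's underside, 6 mm over the desk; z up. Recess in the middle of its top, 10 mm deep, floor 8 mm above the origin: square, 56 mm, sides along x and y.
- bay_long: Fixed light wooden block, 88 x 88 x 18 mm, one of four set two by two (89 mm apart, same yaw, places vary) in the low dark wooden stamp caddy (192 x 192 mm, rim 18 mm over the desk). Origin: centre of the block's underside, 6 mm over the desk; z up. Recess in the middle of its top, 10 mm deep, floor 8 mm above the origin: oblong, 78 mm along x, 42 mm along y.
- desk_bell: A look-alike that is no stamp: small hand bell, brass skirt 60 mm in diameter at the bottom, dark wooden handle 24 mm thick, 90 mm high over all, standing upright, loose, 220 g. Origin: centre of the underside; z up.
- paperweight: A look-alike that is no stamp: turned wooden paperweight, pale round dome 64 mm in diameter and 35 mm high with a dark 26 mm ball on top, 67 mm high over all, standing upright, loose, 250 g. Origin: centre of the underside; z up.
Not all that is in view belongs to the job. What is shaped like the desk_bell but red is not meant. What is shaped like the stamp_long but pink is not meant.

How it is judged:
By the outcome, as a careful person would: the job done as asked, in the order asked, and still so for the second after the job is handed in, with the robot touching nothing.
It also fails if it takes over 96 s, if anything falls off the work surface, if the arm or the gripper's body presses on something with over 40 N, if the wrist force passes 120 N, or if a joint passes its speed limit or range.

## Working session

There is one attempt and no reset: what is moved stays moved. The work goes in short steps, each a Python script; the robot and the scene stay as the last script left them, time stands still between calls to the robot, and variables do not carry over. Pictures are saved under pics/ and viewed, at most 14 in all, crops included, and the job is handed in when it is done.

```bash
mkdir -p pics; ls
cat > h.py <<'E'
import numpy as np, cv2, pickle
from station import robot, kinematics, camera, job
def grab(name):
    c=camera(name); pickle.dump(c,open(f'{name}.pkl','wb')); return c
def world(c,uv,z=None):
    """pixels Nx2 -> world points; onto plane z, or by depth map if z None"""
    uv=np.atleast_2d(uv).astype(float); K=np.array(c['intrinsics'])
    d=(uv-K[:2,2])/[K[0,0],K[1,1]]; s=d.copy()
    for _ in range(15): s=d/(1+c['k1']*(s**2).sum(1,keepdims=True))
    R=cv2.Rodrigues(np.array(c['rvec'],float))[0]; t=np.array(c['tvec'],float).ravel()
    o=-R.T@t; r=np.c_[s,np.ones(len(s))]@R
    if z is None: k=c['z_map'][uv[:,1].astype(int),uv[:,0].astype(int)]
    else: k=(z-o[2])/r[:,2]
    return o+r*np.reshape(k,(-1,1))
def save(c,n): cv2.imwrite(f'pics/{n}.png',c['image'][:,:,::-1])
E
python3 - <<'E'
from h import *
for n in('top','side'):
    c=grab(n); save(c,n+'0'); print(n,c['k1'],world(c,[[320,240]]))
print(robot.get_state()['t'])
E
```

```text
pics
top 0.05002206848359291 [[ 0.46654541 -0.01028423  0.02266056]]
side -0.052535426256255444 [[0.51787553 0.04080296 0.02392619]]
0.1
```

View pics/top0.png

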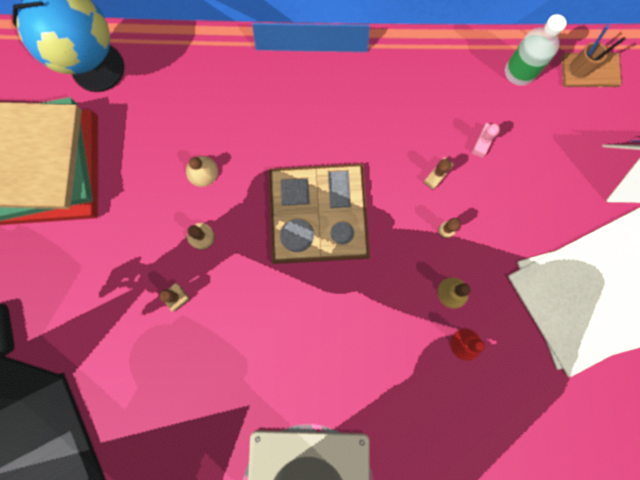

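View pics/side0.png

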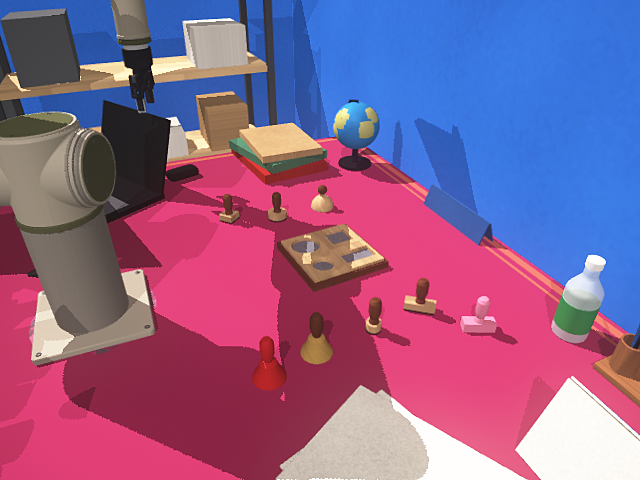

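Top view: large round stamp (200,236), square (175,297), small round (450,228) and long (438,173). Look-alikes are the paperweight (202,170), bell (453,292), red bell (466,345) and pink long stamp (487,138). Caddy bays: square (295,190), long (340,190), large round (297,235), small round (342,232). Next I measure these and check one close crop.

Run:
```python
from h import *
c=pickle.load(open('top.pkl','rb')); s=pickle.load(open('side.pkl','rb'))
def cloud(c):
    v,u=np.mgrid[0:480,0:640]; P=world(c,np.c_[u.ravel(),v.ravel()]); P[c['z_map'].ravel()==0]=np.nan; return P
T=cloud(c).reshape(480,640,3); S=cloud(s)
for n,u,v in [('large',200,236),('square',175,297),('small',450,228),('long',438,173),('paper',202,170),('bell',453,292),('pink',487,138)]:
    p=T[v-32:v+32,u-32:u+32].reshape(-1,3); 
    h=p[p[:,2]>.045]; 
    if len(h)==0: print(n,'none'); continue
    m=np.median(h,0); q=p[np.hypot(*(p[:,:2]-m[:2]).T)<.03]; tz=np.nanpercentile(q[:,2],98)
    top=q[q[:,2]>tz-.008]
    w=S[np.hypot(*(S[:,:2]-m[:2]).T)<.03]; w=w[w[:,2]>.045]
    print(n,'topdisc',top.mean(0).round(4),len(top),'side',np.median(w,0).round(4),len(w), 'base', np.nanmedian(p[:,2]).round(4))
# caddy: outline from non-pink pixels
hsv=cv2.cvtColor(c['image'],cv2.COLOR_RGB2HSV)
m=((hsv[...,0]<25)|((hsv[...,1]<110))).astype(np.uint8); m[:,:240]=0;m[:,400:]=0;m[:140]=0;m[290:]=0
m=cv2.morphologyEx(m,cv2.MORPH_CLOSE,np.ones((9,9)))
cn=max(cv2.findContours(m,0,2)[0],key=cv2.contourArea)[:,0]
W=world(c,cn,.018); r=cv2.minAreaRect((W[:,:2]*1000).astype(np.float32)); print('caddy',r)
for n,u,v in [('sq',295,190),('long',340,190),('large',297,235),('small',342,232)]: print(n,world(c,[[u,v]],.018)[0].round(3), T[v,u,2].round(4))
a=c['image']; im=np.hstack([cv2.resize(a[140:320,140:260],(400,600),interpolation=3),cv2.resize(a[110:290,400:520],(400,600),interpolation=3)])
cv2.imwrite('pics/crop.png',im[:,:,::-1])
```

```text
large topdisc [0.4704 0.2265 0.073 ] 118 side [0.4696 0.2186 0.0624] 105 base 0.0006
square topdisc [0.3498 0.2673 0.0729] 118 side [0.3491 0.2609 0.0626] 108 base 0.0006
small topdisc [ 0.4956 -0.2581  0.073 ] 110 side [ 0.4929 -0.2677  0.0644] 201 base 0.0006
long topdisc [ 0.6089 -0.2432  0.0731] 103 side [ 0.6077 -0.252   0.0643] 187 base 0.0005
paper topdisc [0.6057 0.2361 0.0639] 112 side [0.606  0.2278 0.0577] 66 base 0.0007
bell topdisc [ 0.3738 -0.2703  0.088 ] 111 side [ 0.3706 -0.2789  0.0754] 265 base 0.0009
pink topdisc [ 0.6819 -0.3361  0.0729] 101 side [ 0.6784 -0.3443  0.0641] 218 base 0.0007
caddy ((523.5027465820312, -4.866264343261719), (193.5706787109375, 191.31365966796875), 4.516931533813477)
sq [0.568 0.043 0.018] 0.0116
long [ 0.57  -0.048  0.018] 0.0123
large [0.476 0.035 0.018] 0.0127
small [ 0.484 -0.053  0.018] 0.0139
```

View pics/crop.png

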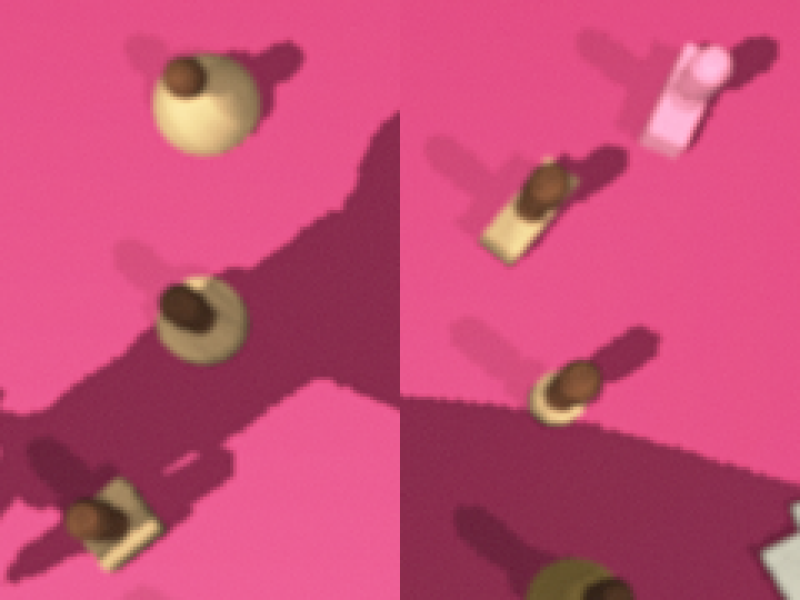

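The crop confirms the choice. On the left are the paperweight, the large round stamp with its flat foot, and the square. On the right are pink (not meant), long, small round and the bell. The caddy measures 193.6 x 191.3 mm (192 expected), with its centre at (0.5235, -0.005) and yaw 4.5°. Next I go above the square for a wrist look.

```bash
cat >> h.py <<'E'
from scipy.spatial.transform import Rotation as Ro
def down(a):
    q=(Ro.from_euler('z',a)*Ro.from_euler('x',np.pi)).as_quat(); return [q[3],*q[:3]]
def yaw(q): return (Ro.from_quat([*q[1:],q[0]])*Ro.from_euler('x',np.pi).inv()).as_euler('zyx')[0]
C=np.array([.5235,-.0049]); BY=np.deg2rad(4.5)
def bay(sx,sy): return C+.0445*np.array([sx*np.cos(BY)-sy*np.sin(BY),sx*np.sin(BY)+sy*np.cos(BY)])
BAY=dict(large=bay(-1,1),square=bay(1,1),small=bay(-1,-1),long=bay(1,-1))
POS=dict(large=(.4704,.2265),square=(.3498,.2673),small=(.4956,-.2581),long=(.6089,-.2432))
E
python3 - <<'E'
from h import *
s=robot.get_state(); print(yaw(s['orientation']),BAY)
w=camera('wrist'); R=cv2.Rodrigues(np.array(w['rvec']))[0]; o=-R.T@np.ravel(w['tvec']); print('cam',o,'axis',R[2],'tcp',s['ee_pos'])
for a in np.arange(-3,3.2,.5):
    print(round(a,1),[None if (q:=kinematics.ik([*p,.1],down(a))) is None else round(float(q[5]),2) for p in [*POS.values(),*BAY.values()]])
robot.movep([*POS['square'],.2],down(1.131)) if 0 else None
E
```

```text
2.7868065645976197 {'large': array([0.47564575, 0.03597139]), 'square': array([0.56437139, 0.04295425]), 'small': array([ 0.48262861, -0.05275425]), 'long': array([ 0.57135425, -0.04577139])}
cam [0.1309959  0.59106502 0.37300872] axis [ 0.30262091 -0.1143981  -0.94622072] tcp [0.20820276 0.5621866  0.23033105]
-3.0 [-1.36, -1.18, -2.28, -2.17, -1.74, -1.73, -1.93, -1.88]
-2.5 [-1.86, -1.68, None, None, -2.24, -2.23, -2.43, -2.38]
-2.0 [-2.36, -2.18, None, None, None, None, None, None]
-1.5 [None, None, 2.5, 2.61, None, None, None, None]
-1.0 [None, None, 2.0, 2.11, 2.54, 2.56, 2.36, 2.4]
-0.5 [2.42, 2.61, 1.5, 1.61, 2.04, 2.06, 1.86, 1.9]
0.0 [1.92, 2.11, 1.0, 1.11, 1.54, 1.56, 1.36, 1.4]
0.5 [1.42, 1.61, 0.5, 0.61, 1.04, 1.06, 0.86, 0.9]
1.0 [0.92, 1.11, -0.0, 0.11, 0.54, 0.56, 0.36, 0.4]
1.5 [0.42, 0.61, -0.5, -0.39, 0.04, 0.06, -0.14, -0.1]
2.0 [-0.08, 0.11, -1.0, -0.89, -0.46, -0.44, -0.64, -0.6]
2.5 [-0.58, -0.39, -1.5, -1.39, -0.96, -0.94, -1.14, -1.1]
3.0 [-1.08, -0.89, -2.0, -1.89, -1.46, -1.44, -1.64, -1.6]
```

```bash
cat >> h.py <<'E'
def look(n,png=None,z=.2,a=1.57):
    robot.movep([*POS[n],z],down(a)); c=grab('wrist')
    if png: save(c,png)
    return foot(c,n)
def foot(c,n):
    """handle-top centre (depth) and foot-top outline (pale and depth ~20 mm) near POS"""
    v,u=np.mgrid[0:480,0:640]; P=world(c,np.c_[u.ravel(),v.ravel()]); P[c['z_map'].ravel()==0]=np.nan
    near=np.hypot(*(P[:,:2]-POS[n]).T)<.05
    t=P[near&(P[:,2]>.068)&(P[:,2]<.08)]; f=P[near&(P[:,2]>.015)&(P[:,2]<.025)]
    tb=cv2.minAreaRect((t[:,:2]*1000).astype(np.float32)); fb=cv2.minAreaRect((f[:,:2]*1000).astype(np.float32))
    print(n,'top',t.mean(0).round(4),len(t),'\n foot',np.round(fb[0],1),np.round(fb[1],1),round(fb[2],1),len(f),np.median(f[:,2]).round(4))
    return t.mean(0)[:2],fb
E
python3 - <<'E'
from h import *
look('square','w_sq'); print(robot.get_state()['t'])
E
```

```text
square top [0.3501 0.2698 0.0727] 537 
 foot [350.1 268.4] [38.1 38.3] 41.5 887 0.0201
1.45
```

View pics/w_sq.png

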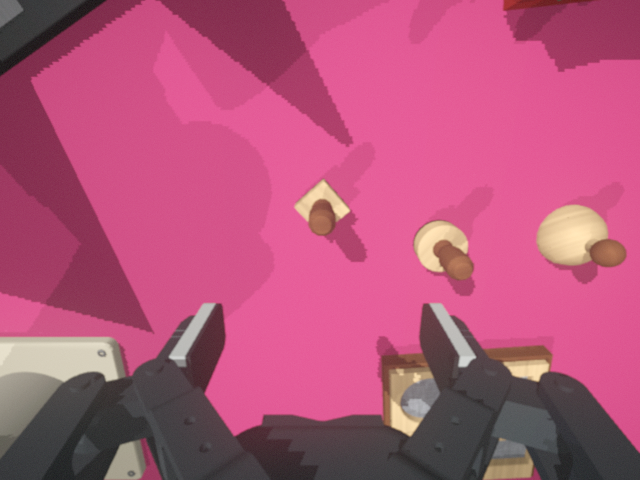

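The wrist view shows the square stamp at (322,208), large round at (440,247) and paperweight at (573,237). The measured foot is 38.1 x 38.3 mm at 20 mm height, as specified, with yaw 41.5°. Now I pick and place the square.

```bash
cat >> h.py <<'E'
def move(n,xy,a,b):
    """pick stamp n centred at xy with tool yaw a, place in its bay with tool yaw b"""
    def st(l):
        s=robot.get_state(); print(l,round(s['t'],1),np.round(s['ee_pos'],4),round(s['grip_width'],4),round(s['gripper_force'],1),np.round(s['ft_force'],1))
    robot.command_gripper(.07,40); robot.movep([*xy,.12],down(a)); robot.movel([*xy,.036],.12)
    robot.command_gripper(.0,40); st('grip')
    robot.movel([*xy,.13],.12); st('lift')
    p=BAY[n]; robot.movep([*p,.13],down(b)); robot.movel([*p,.062],.12)
    hit=robot.movel([*p,.045],.03,contact_N=4); st(f'down {hit}')
    robot.command_gripper(.048); robot.movel([*p,.16],.15); st('up')
E
python3 - <<'E'
from h import *
a=1.57+.32; move('square',(.3501,.2690),a,a-np.deg2rad(37))
c=grab('wrist'); save(c,'w_sq2')
E
```

```text
grip 3.5 [0.3505 0.2692 0.0365] 0.0231 39.1 [-1.7 -0.7  3.4]
lift 4.4 [0.3495 0.2686 0.129 ] 0.0229 39.2 [-0.4  0.2 -1.1]
down True 6.8 [0.5647 0.043  0.0501] 0.0225 39.8 [-0.3 -0.1  4.3]
up 8.1 [0.5636 0.043  0.1588] 0.0481 0.0 [-0.9  0.6 -0.5]
```

View pics/w_sq2.png

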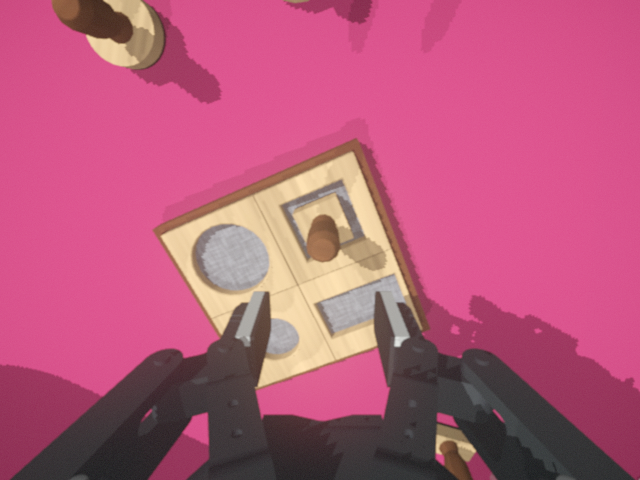

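The square stamp stands inside its recess at (322,225), with contact at the height expected for the recess floor. Next are large round, with a wrist check before the pick, then looks at small and long.

Run:
```python
from h import *
t,f=look('large'); xy=np.array(f[0])/1000
assert abs(f[1][0]-50)<3 and np.hypot(*(xy-POS['large']))<.006
move('large',xy,1.57,1.57)
look('small'); look('long','w_long'); print(robot.get_state()['t'])
```

```text
large top [0.4719 0.2286 0.0727] 539 
 foot [471.8 228.9] [49.4 46.5] 1.9 1340 0.0201
grip 11.1 [0.4722 0.229  0.0365] 0.023 39.4 [-1.3 -0.2  3.5]
lift 12.0 [0.4711 0.2286 0.1289] 0.0229 39.2 [ 0.3  0.2 -0.9]
down True 14.0 [0.476  0.0359 0.0501] 0.0228 39.9 [-0.9 -0.6  5.3]
up 15.2 [0.475  0.036  0.1589] 0.0482 0.0 [-0.  -0.4 -1.2]
small top [ 0.4968 -0.2591  0.0726] 542 
 foot [ 496.7 -256.6] [28.3 22.1] 0.7 315 0.0202
long top [ 0.6118 -0.2439  0.0726] 540 
 foot [ 611.8 -245.6] [24.7 62.3] 51.8 1095 0.02
17.0167
```

View pics/w_long.png

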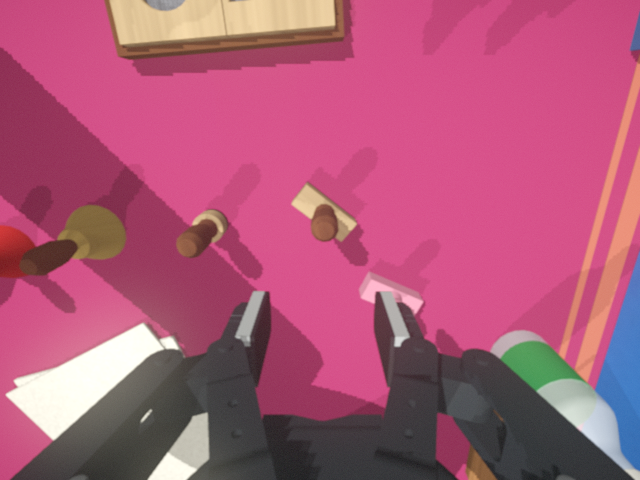

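The long stamp is at (325,212), with its foot measuring 24.7 x 62.3 mm and its long axis at -38.2°. The pink one at (392,293) is 117 mm away, so it is clear. The small round stamp is at (205,230). Its foot is partly hidden, so I use the handle top, which agrees.

Run:
```python
from h import *
a=1.57-.35
move('long',(.6118,-.2450),a,a+np.deg2rad(42.7))
move('small',(.4968,-.2588),1.57,1.57)
robot.movep([.35,.1,.3],down(1.57))
robot.goto_joints([1.131,0.13,1.488,0,1.523,-0.085])
c=grab('top'); s=grab('side')
im=np.hstack([cv2.resize(c['image'][150:275,255:385],(400,385),interpolation=3),cv2.resize(s['image'][200:310,260:400],(400,385),interpolation=3)])
cv2.imwrite('pics/fin.png',im[:,:,::-1]); save(c,'top_fin')
v,u=np.mgrid[0:480,0:640]; P=world(c,np.c_[u.ravel(),v.ravel()])
for n,p in list(BAY.items())+[('paper',(.6057,.2361)),('bell',(.3738,-.2703))]:
    q=P[np.hypot(*(P[:,:2]-p).T)<.03]; q=q[q[:,2]>np.percentile(q[:,2],99)-.008]; print(n,np.round(p,4),q.mean(0).round(4),q[:,2].max().round(4))
print(robot.get_state()['t'])
```

```text
grip 19.1 [ 0.6123 -0.2452  0.0367] 0.0226 39.2 [-1.   0.9  5.1]
lift 20.1 [ 0.6111 -0.2447  0.1288] 0.0227 39.2 [-0.5  0.3 -1.6]
down True 22.1 [ 0.5719 -0.0459  0.0503] 0.0226 39.9 [ 0.2 -0.4  3.9]
up 23.3 [ 0.5706 -0.0457  0.1588] 0.0482 0.0 [ 0.1 -0.4 -0. ]
grip 25.9 [ 0.4972 -0.2591  0.0367] 0.0227 39.2 [-1.2  0.8  4.6]
lift 26.8 [ 0.4962 -0.2584  0.1289] 0.0225 39.2 [ 0.   0.5 -1.8]
down True 28.9 [ 0.4831 -0.0529  0.0502] 0.0224 40.0 [-0.2 -0.5  5.1]
up 30.1 [ 0.482  -0.0526  0.1589] 0.0479 0.0 [-0.5 -0.2 -1. ]
large [0.4756 0.036 ] [0.4749 0.0339 0.0878] 0.0933
square [0.5644 0.043 ] [0.5627 0.0426 0.0872] 0.0917
small [ 0.4826 -0.0528] [ 0.4818 -0.0543  0.0867] 0.0918
long [ 0.5714 -0.0458] [ 0.5706 -0.0465  0.0872] 0.0914
paper [0.6057 0.2361] [0.6057 0.2367 0.0641] 0.0699
bell [ 0.3738 -0.2703] [ 0.3732 -0.2702  0.0883] 0.0941
32.95
```

View pics/fin.png

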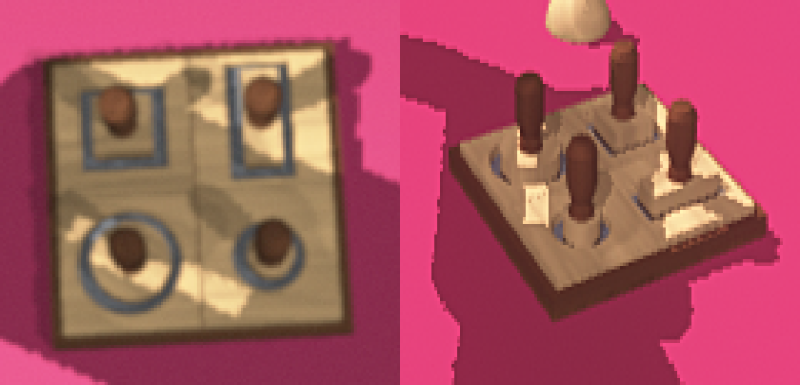

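View pics/top_fin.png

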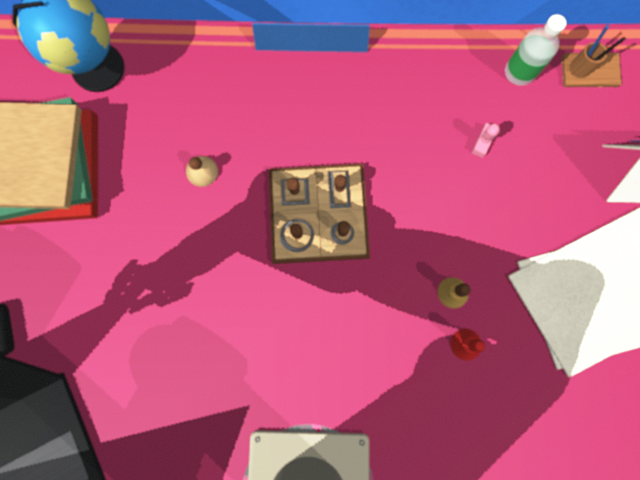

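All four stamps stand in their own recesses, with handle tops at (293,185), (340,183), (296,231) and (343,229). The tops read 0.087 m, 14 mm above where they stood on the desk, so they are on the recess floors. The bell (453,292) and paperweight (202,170) have not moved.

```bash
python3 -c "
from station import job; print(job.sign_off())"
```

```text
the job is handed in; nothing more can be done
None
```

All four stamps are standing upright on the floors of their own recesses, the bell and paperweight are untouched, and the job was handed in at about 33 s of the 96 s allowed.

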